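Stow a coffee pod in a push-to-open drawer and relatch it

TASK

Put the loose coffee pod away: press the handle-less front of the pod drawer so that its touch latch lets go and the drawer springs out, stand the pod upright on the drawer floor beside the one already there, then push the drawer back in until the latch catches and it stays shut by itself. Feel for the latch rather than trusting the measured position of the front, never push on the unit or its drawer with more than 15 N, do not shift the mug, the canister or the cup, and keep the other pod standing.

Things in the scene. Friction and masses are not known exactly. Their poses are not given: they have to be found in the camera images.
- unit: low wooden pod-drawer unit on the counter, fixed; carcass 220 deep (x) x 320 wide (y) x 90 mm high. Origin: centre of its underside; x points from the drawer front to the back (the drawer springs out along -x), y is to the left of someone who faces the front, z up. One full-width drawer; its front is a plain, smooth lacquered wooden panel without a handle
- drawer (a joint): drawer travel in m: 0 latched shut, 0.105 sprung fully out, negative while pressed in past shut. A spring pushes it out (6 N shut, 3 N out; damped, 45 N per m/s). To open: press about 4 mm in and let go; it comes out within 2 s. To relatch: push 4 mm past shut and let go; let go sooner and it springs out. Just behind that, stiff rubber buffers (8 N/mm): 10 to 12 N of push is a sure press, over 15 N is too hard
- front (a point): nominal centre of the front panel's outer face, 60 mm above the counter; moves with the drawer, axes as the unit. The panel is 320 wide, 16 thick, 6 to 90 mm above the counter. It hangs on depth screws: the real face lies up to 4 mm in front of (-x) or behind this point, differently each time. Shut, the nominal face is 134 mm before the unit's origin
- row (a point): point on the drawer floor, 26 mm above the counter, mid front row, 70 mm behind the nominal face; moves with the drawer, axes as the unit. The row is 262 mm wide (131 to either side) and reaches from 45 mm before the point to a 12 mm high cross rail 54 mm behind it; with the drawer fully out it is open from above to 59 mm behind the point. Drawer sides: 61 mm above the counter
- pod_mid (a point): the loose coffee pod with an orange lid, standing on the counter: 44 mm tall, white cup tapering from 46 mm under the rim to 37 mm at the foot, rim 51 mm across the top 3 mm, 18 g. The point is its centre, 22 mm above its foot; z is its axis
- pod_b_mid (a point): the pod already in the drawer's front row, green lid, same size; the point is its centre, 22 mm above the drawer floor. To be left standing
- mug: reddish-brown mug, 82 mm across, 95 mm tall, handle at its +y, on the counter; origin under its centre
- canister: blue ceramic canister with steel lid, 90 mm across, 130 mm tall, on the counter; origin under its centre
- cup: white espresso cup, 62 mm across, 55 mm tall, standing on top of the unit towards its back; origin under its centre
There are look-alikes about, which are no part of the job. What is shaped like the part that bears pod_mid but turquoise is not meant.

How it is judged:
By the outcome, as a careful person would: the job done as asked, in the order asked, and still so for the second after the job is handed in, with the robot touching nothing.
It also fails if it takes over 67 s, if anything falls off the work surface, if the arm or the gripper's body presses on something with over 40 N, if the wrist force passes 120 N, or if a joint passes its speed limit or range.

ROBOT

A 6-joint arm with a two-finger parallel gripper is mounted at the origin on the work surface. World frame = base frame: x ahead of the robot, y to its left, z up, the work surface at z = 0. Lengths are in m, angles in rad, forces in N, time in s.
With the tool pointing down it reaches from about 0.4 to 0.825 m from the base axis. Payload 7 kg.
Tool frame: the origin (TCP) lies between the finger pads; the fingertips stand 8 mm ahead of it and the grasp point (between the pads) lies 11 mm behind it (arm.finger_overhang is the distance from the TCP to the fingertips, in m); z points along the fingers, y is the line along which they close (so a half turn about z gives the same grasp; the last joint's range is limited). The gripper opens to 88 mm and grips with 3 to 60 N. Pads are 19 mm wide; open, the fingers measure 130 mm over their backs; the gripper's body (78 mm by 193 mm) begins 47 mm behind the grasp point.
Start: joints at [-0.989, 0.359, 0.012, 0, -1.224, -0.288], TCP at [0.195, -0.646, 0.235] pointing down, gripper open.
Joint ranges: [-3.07, 3.07], [-1.43, 2.12], [-1.02, 1.25], [-3.03, 1.67], [-3.05, -0], [-3.03, 3.03]. Speed limits (rad/s): [2.39, 2.39, 3.01, 3.14, 3.14, 3.14].

INTERFACE

Orientations are given as [roll, pitch, yaw] about the fixed x, y, z axes, in that order (R = Rz(yaw) Ry(pitch) Rx(roll)).
In Python, from station import arm gives the robot as it stands.
- The arm moves only by the tool move_arm, never from a script. Its argument "rows" is text: rows parted by semicolons, each of 7 numbers parted by spaces: the turn, a rotation vector about the tool's x, y, z in degrees, then the shift along the tool's x, y, z in m, then the finger opening in m, from 0 to 0.0876. A call has 1 to 8 rows; each row shifts and turns the commanded pose from where the row before left it, along the tool's axes as they then stand; what a row does not reach is not made up. A row lasts 1/8 s, in which the tool goes at most 62.5 mm and 10.7 degrees, less where a joint would pass 70% of its speed; a pose out of reach is approached as far as the arm can. A call is refused whole if a number of a shift passes 0.0625 or a number of a turn 10.7, either way. A call with a gripper value outside its range is refused whole. The fingers move at their own pace and stop on an object; "squeeze" is the grip in N (left out, the last holds). Time passes only in rows, so rows that do not move let the fingers close. It gives the time, the measured TCP pose, the force, the opening and the grip force at its end, in the units of the state.
- arm.get_state(): the state, without advancing time (a new reading comes with each control period).
- arm.grab_frame(name): name is "scene" or "top" or "wrist"; returns (picture, depth): 400x640x3 uint8, blue, green, red; 400x640 float32, m along the optical axis (not along the pixel's ray), 0 where there is no reading.
- arm.camera_model(name): a dict with "mtx" (3x3 intrinsics, pixels), "k1" (the pictures are not rectified: a ray, as slopes to the right and down, at radius r is drawn at 1 + k1 r^2 times it, then the intrinsics apply), "camera_from_world" (4x4, takes a point from world to camera coordinates); the wrist camera has in their place "mount" (4x4, takes a point from camera to tool coordinates, whose origin is the TCP and whose axes are the flange's). Camera axes: x right, y down, z forward; pixel columns grow to the right and rows downward; lengths in m; the calibration is good to about 2 mm. A picture is of the moment at which its call begins: read the wrist's pose just before it. camera_model takes no time and is no camera call.
- arm.job_done(): hands the job in; it is judged then, once.
The state is a dict: "t": time; "q": joint angles; "qd": joint speeds; "joint_efforts": joint torques, N m; "eef_pos": TCP position; "ee_rot": TCP orientation; "force": force on the tool from outside, world axes, zero at the start; "moment": the same for the moment, N m; "width": finger opening in m; "gripper_force": force on a finger pad.
Only numpy, scipy, OpenCV 4.12 (cv2) and the standard library are available. Lean on these libraries where they do the work, as an engineer would, in place of code of your own. Each camera call takes 0.05 s, during which the arm holds its last target. There are 200 camera calls.

## Working session

There is one attempt and no reset: what is moved stays moved. The work goes in short steps, Python scripts to look and compute and a tool call to move; the robot and the scene stay as the last step left them, time stands still between calls to the robot, and variables do not carry over. Pictures are saved under pics/ and viewed, at most 10 in all, crops included, and the job is handed in when it is done.

Besides the shell and the picture viewer there is one more tool, called after "Emit:" as name(argument=value, ...), one argument or row to a line, values as JSON. move_arm: Moves the arm, as the interface text tells. Its arguments: {"type":"object","properties":{"rows":{"type":"string"},"squeeze":{"type":"number"}},"required":["rows"]}

```bash
ls; mkdir -p pics
cat > h.py <<'E'
import numpy as np, cv2
from station import arm
from scipy.spatial.transform import Rotation as R
def pose():
    s=arm.get_state(); T=np.eye(4); T[:3,:3]=R.from_euler('xyz',s['ee_rot']).as_matrix(); T[:3,3]=s['eef_pos']; return T
def grab(n):
    m=arm.camera_model(n); 
    W=pose()@np.array(m['mount']) if n=='wrist' else np.linalg.inv(np.array(m['camera_from_world']))
    p,d=arm.grab_frame(n); return p,d,np.array(m['mtx']),m['k1'],W
def slopes(uv,K,k1):
    uv=np.atleast_2d(np.asarray(uv,float)); x=np.c_[(uv[:,0]-K[0,2])/K[0,0],(uv[:,1]-K[1,2])/K[1,1]]
    return cv2.undistortPoints(uv.reshape(-1,1,2),K,np.array([k1,0,0,0],float)).reshape(-1,2)
def onplane(uv,K,k1,W,z):
    s=slopes(uv,K,k1); d=np.c_[s,np.ones(len(s))]@W[:3,:3].T; o=W[:3,3]
    return o+d*((z-o[2])/d[:,2])[:,None]
def cloud(d,K,k1,W):
    v,u=np.nonzero(d>0); s=slopes(np.c_[u,v],K,k1); z=d[v,u]
    P=np.c_[s*z[:,None],z]@W[:3,:3].T+W[:3,3]; o=np.full(d.shape+(3,),np.nan); o[v,u]=P; return o
def save(n,g): np.savez(n,p=g[0],d=g[1],K=g[2],k1=g[3],W=g[4])
def load(n): f=np.load(n); return f['p'],f['d'],f['K'],float(f['k1']),f['W']
E
python3 - <<'E'
from h import *
print(arm.get_state())
for n in('scene','top'):
    g=grab(n); save(n+'.npz',g); cv2.imwrite(f'pics/{n}.png',g[0]); print(n,g[4].round(3),(g[1]>0).mean())
E
```

```text
pics
{'t': 0.0, 'q': array([-9.88884890e-01,  3.59356188e-01,  1.10829151e-02, -3.63699861e-04,
       -1.22411995e+00, -2.88090612e-01]), 'qd': array([-0.00056627, -0.00054134, -0.00017188,  0.00072533,  0.00185355,
       -0.00095541]), 'joint_efforts': array([-6.36197856e-04, -5.82710767e+01,  2.93057996e+01,  6.99732274e+00,
        6.82371654e-03, -1.44211845e-04]), 'eef_pos': array([ 0.1953237 , -0.64562487,  0.23365057]), 'ee_rot': array([ 3.13996441e+00, -1.25944972e-04, -2.84789558e+00]), 'force': array([-0.32620628, -0.48202571, -0.09354545]), 'moment': array([ 0.00690237, -0.01771959, -0.01244911]), 'gripper_force': 0.0, 'width': 0.08803412116996046}
scene [[ 0.835  0.394 -0.384  0.992]
 [ 0.55  -0.62   0.559 -0.469]
 [-0.018 -0.678 -0.734  0.82 ]
 [ 0.     0.     0.     1.   ]] 0.99603125
top [[ 0.014 -0.997  0.07   0.521]
 [-1.    -0.016 -0.027  0.083]
 [ 0.028 -0.07  -0.997  1.217]
 [ 0.     0.     0.     1.   ]] 0.9960703125
```

View pics/scene.png

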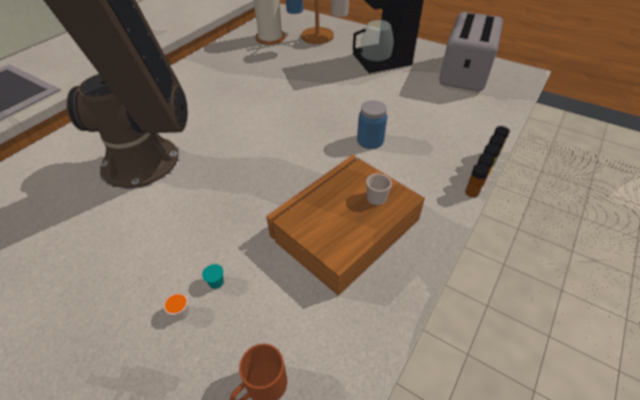

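View pics/top.png

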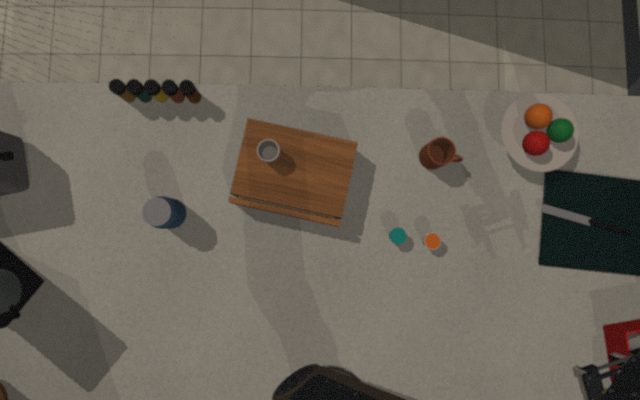

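The scene view shows the unit with the cup on top, the canister at (372,125), the mug at (262,375), an orange-lidded pod at (176,304) and a turquoise one at (213,276). In the top view the pods are orange (433,241) and turquoise (398,236), and the drawer front is the lower edge of the unit around (285,213), facing the robot. The orange one fits the description; the turquoise one is the excluded look-alike.

Run:
```python
from h import *
g=load('top.npz');s=load('scene.npz')
crop=g[0][190:290,350:480]; cv2.imwrite('pics/crop.png',cv2.resize(crop,None,fx=5,fy=5))
def blob(p,lo,hi,near,r=25):
    h=cv2.cvtColor(p,cv2.COLOR_BGR2HSV); m=cv2.inRange(h,lo,hi); q=np.zeros_like(m); cv2.circle(q,near,r,255,-1); m&=q
    c=max(cv2.findContours(m,0,2)[0],key=cv2.contourArea); M=cv2.moments(c); return np.array([M['m10']/M['m00'],M['m01']/M['m00']]),cv2.contourArea(c)
for G,nr,nt in((g,(433,241),(398,236)),(s,(176,304),(213,276))):
    for nm,lo,hi,n in(('or',(5,150,80),(18,255,255),nr),('tq',(80,120,40),(100,255,255),nt)):
        c,a=blob(G[0],lo,hi,n); C=cloud(G[1],*G[2:]); print(nm,c,a,onplane(c,*G[2:],0.044).round(4),C[int(c[1]),int(c[0])].round(4))
for nm,G in(('top',g),('scene',s)):
    C=cloud(G[1],*G[2:]); P=C.reshape(-1,3)
    w=(P[:,2]>.08)&(P[:,2]<.1)&(P[:,0]>.4)&(P[:,0]<.95)&(P[:,1]>-.2)&(P[:,1]<.4)
    Q=P[w]; r=cv2.minAreaRect(Q[:,:2].astype(np.float32)); print(nm,r,cv2.boxPoints(r).round(3).tolist(),np.median(Q[:,2]))
    # objects
    for o,lo,hi in(('tall',.1,.2),('mugz',.05,.12)):
        w=(P[:,2]>lo)&(P[:,2]<hi)&(P[:,0]>.35)&(P[:,0]<.85)&(P[:,1]>-.5)&(P[:,1]<.5)
        Q=P[w]; 
        m=((Q[:,1]<-.1) if o=='mugz' else (Q[:,1]>.2)); A=Q[m]
        if len(A): print(o,A.min(0).round(3),A.max(0).round(3))
```

```text
or [432.220022   240.78657866] 151.5 [[ 0.492  -0.2967  0.044 ]] [ 0.4943 -0.2958  0.0446]
tq [397.61443495 235.67426401] 175.5 [[ 0.5057 -0.1946  0.044 ]] [ 0.5076 -0.1927  0.0444]
or [175.16329036 303.23511357] 271.5 [[ 0.4941 -0.2945  0.044 ]] [ 0.4937 -0.2944  0.0445]
tq [213.3480826 275.4473943] 339.0 [[ 0.5155 -0.1974  0.044 ]] [ 0.5161 -0.1982  0.0474]
top ((0.711072564125061, 0.19581498205661774), (0.521159827709198, 0.27859899401664734), 71.6207046508789) [[0.4970000088214874, -0.00800000037997961], [0.7609999775886536, -0.0949999988079071], [0.925000011920929, 0.39899998903274536], [0.6610000133514404, 0.4869999885559082]] 0.09050149569309973
tall [0.521 0.2   0.1  ] [0.752 0.5   0.15 ]
mugz [ 0.488 -0.5    0.05 ] [ 0.818 -0.209  0.101]
scene ((0.7131856679916382, 0.19660767912864685), (0.5211596488952637, 0.27906179428100586), 71.45729064941406) [[0.49799999594688416, -0.006000000052154064], [0.7630000114440918, -0.0949999988079071], [0.9279999732971191, 0.39899998903274536], [0.6639999747276306, 0.4880000054836273]] 0.09114560007920891
tall [0.522 0.2   0.1  ] [0.753 0.5   0.148]
mugz [ 0.71  -0.379  0.05 ] [ 0.792 -0.266  0.1  ]
```

View pics/crop.png

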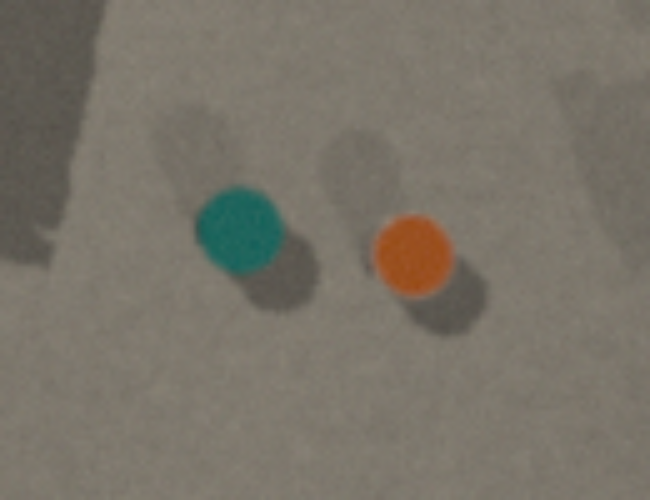

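The crop confirms it: orange lid at (413,256) of the crop, a separate turquoise one at (240,230), both standing upright and about 100 mm apart. Next I measure the unit.

Run:
```python
from h import *
for nm in('top','scene'):
    G=load(nm+'.npz'); C=cloud(G[1],*G[2:]); z=C[...,2]
    m=((z>.083)&(z<.097)&(C[...,0]>.4)&(C[...,0]<.95)).astype(np.uint8)
    n,l,st,_=cv2.connectedComponentsWithStats(m); 
    for i in np.argsort(-st[1:,4])[:2]+1:
        Q=C[l==i]; r=cv2.minAreaRect(Q[:,:2].astype(np.float32)); print(nm,st[i],np.round(r[0],4),np.round(r[1],4),r[2],cv2.boxPoints(r).round(3).tolist(),Q[:,2].mean())
```

```text
top [ 229  118  129  100 8446] [0.6949 0.1099] [0.3215 0.2221] 78.5087890625 [[0.5540000200271606, -0.026000000536441803], [0.7720000147819519, -0.07000000029802322], [0.8360000252723694, 0.24500000476837158], [0.6179999709129333, 0.28999999165534973]] 0.090388474036513
top [228 196 113  30 663] [0.571  0.1346] [0.3191 0.0162] 78.51129913330078 [[0.531000018119812, -0.019999999552965164], [0.546999990940094, -0.023000000044703484], [0.6110000014305115, 0.289000004529953], [0.5950000286102295, 0.2930000126361847]] 0.09043176906912703
scene [ 266  154  159  123 9146] [0.6844 0.1141] [0.3236 0.2468] 78.40929412841797 [[0.531000018119812, -0.019999999552965164], [0.7730000019073486, -0.0689999982714653], [0.8379999995231628, 0.24799999594688416], [0.5960000157356262, 0.296999990940094]] 0.09103078265372533
scene [472 125  38  53 604] [0.9213 0.5197] [0.0418 0.2456] 0.16193120181560516 [[0.8999999761581421, 0.6420000195503235], [0.9010000228881836, 0.3970000147819519], [0.9430000185966492, 0.3970000147819519], [0.9419999718666077, 0.6430000066757202]] 0.09364381241824375
```

Emit:
move_arm(
  rows="0 0 9.43 0 0 0 0;0 0 9.43 0 0 0 0;0 0 9.43 0 0 0 0;0 0 0 -0.0104 0.0525 0.002 0;0 0 0 -0.0104 0.0525 0.002 0;0 0 0 -0.0104 0.0525 0.002 0;0 0 0 -0.0104 0.0525 0.002 0;0 0 0 -0.0104 0.0525 0.002 0",
  squeeze=10,
)

```text
t: 1.1
eef_pos: [0.2988, -0.3974, 0.2243]
ee_rot: [3.141, -0.0, 2.941]
force: [1.3, -0.3, 0.2]
width: 0.0131
gripper_force: 0.0
```

```bash
cat >> h.py <<'E'
O=np.array([.695,.110,0]); YAW=np.radians(-11.5); RU=R.from_euler('z',YAW).as_matrix()
def where():
    s=arm.get_state(); T=pose(); print('t',round(s['t'],2),'unit',(RU.T@(T[:3,3]-O)*1e3).round(1),'rpy',np.degrees(s['ee_rot']).round(1),'F unit',(RU.T@s['force']).round(2),'w',round(s['width'],4),'g',round(s['gripper_force'],1))
E
python3 -c "
from h import *
where()"
```

```text
t 1.1 unit [-287.1 -576.3  224.3] rpy [180.   -0.  168.5] F unit [ 1.37 -0.01  0.15] w 0.0131 g 0.0
```

Emit:
move_arm(
  rows="0 0 0 -0.0088 0.0524 0 0;0 0 0 -0.0088 0.0524 0 0;0 0 0 -0.0088 0.0524 0 0;0 0 0 -0.0088 0.0524 0 0;0 0 0 -0.0088 0.0524 0 0;0 0 0 -0.0088 0.0524 0 0;0 0 0 -0.0088 0.0524 0.02 0;0 0 0 -0.0088 0.0524 0.02 0",
)

```text
t: 2.1
eef_pos: [0.4511, -0.0004, 0.1843]
ee_rot: [3.141, 0.001, 2.942]
force: [0.2, -1.3, -1.0]
width: 0.0005
gripper_force: 0.0
```

Emit:
move_arm(
  rows="0 0 0 -0.0088 0.0524 0.03 0;0 0 0 -0.0088 0.0524 0.04 0;0 0 0 -0.0088 0.052 0.04 0;0 0 0 0 0 0 0;0 0 0 0 0 0 0",
)

```text
t: 2.72
eef_pos: [0.5052, 0.1402, 0.0788]
ee_rot: [-3.14, -0.001, 2.942]
force: [0.5, -1.0, 0.1]
width: 0.0006
gripper_force: 0.0
```

```bash
python3 -c "
from h import *
where()"
```

```text
t 2.73 unit [-192.    -8.3   78.8] rpy [-1.799e+02 -1.000e-01  1.686e+02] F unit [ 0.65 -0.85  0.09] w 0.0006 g 0.0
```

Emit:
move_arm(
  rows="0 0 0 -0.015 0.004 0.003 0;0 0 0 -0.012 0.004 0.003 0;0 0 0 -0.006 0 0 0;0 0 0 0 0 0 0;0 0 0 -0.0015 0 0 0;0 0 0 -0.0015 0 0 0;0 0 0 -0.0015 0 0 0",
)

```text
t: 3.6
eef_pos: [0.544, 0.1409, 0.0733]
ee_rot: [3.141, 0.0, 2.942]
force: [-0.5, -0.0, -1.0]
width: 0.0005
gripper_force: 0.0
```

```bash
python3 -c "
from h import *
where()"
```

```text
t 3.6 unit [-154.2    0.2   73.3] rpy [180.    0.  168.6] F unit [-0.5  -0.11 -0.99] w 0.0005 g 0.0
```

Emit:
move_arm(
  rows="0 0 0 -0.0015 0 0 0;0 0 0 -0.0015 0 0 0;0 0 0 -0.0015 0 0 0;0 0 0 -0.0015 0 0 0",
)

```text
t: 4.1
eef_pos: [0.5499, 0.1396, 0.0732]
ee_rot: [-3.142, -0.0, 2.942]
force: [-0.0, 0.7, -0.1]
width: 0.0005
gripper_force: 0.0
```

Emit:
move_arm(
  rows="0 0 0 -0.001 0 0 0;0 0 0 -0.001 0 0 0",
)

```text
t: 4.35
eef_pos: [0.5518, 0.1392, 0.0732]
ee_rot: [-3.142, -0.0, 2.942]
force: [-1.2, -0.4, 0.1]
width: 0.0002
gripper_force: 0.0
```

Emit:
move_arm(
  rows="0 0 0 -0.001 0 0 0;0 0 0 -0.001 0 0 0",
)

```text
t: 4.6
eef_pos: [0.5528, 0.1388, 0.0729]
ee_rot: [-3.141, -0.002, 2.941]
force: [-5.0, 2.4, 2.4]
width: 0.0002
gripper_force: 3.1
```

Emit:
move_arm(
  rows="0 0 0 -0.001 0 0 0;0 0 0 -0.001 0 0 0",
)

```text
t: 4.85
eef_pos: [0.5544, 0.1384, 0.0729]
ee_rot: [-3.141, -0.002, 2.941]
force: [-6.2, 2.2, 1.8]
width: 0.0006
gripper_force: 3.2
```

Emit:
move_arm(
  rows="0 0 0 -0.001 0 0 0;0 0 0 -0.0005 0 0 0",
)

```text
t: 5.1
eef_pos: [0.5559, 0.1381, 0.0729]
ee_rot: [-3.141, -0.002, 2.941]
force: [-5.4, 2.9, 2.2]
width: 0.0003
gripper_force: 3.1
```

```bash
python3 -c "
from h import *
where()"
```

```text
t 5.1 unit [-141.9   -0.2   72.9] rpy [-1.800e+02 -1.000e-01  1.685e+02] F unit [-5.9   1.72  2.25] w 0.0003 g 3.1
```

Emit:
move_arm(
  rows="0 0 0 -0.0005 0 0 0;0 0 0 -0.0005 0 0 0",
)

```text
t: 5.35
eef_pos: [0.5566, 0.1379, 0.0728]
ee_rot: [-3.141, -0.003, 2.941]
force: [-6.9, 3.7, 3.4]
width: 0.0004
gripper_force: 4.1
```

Emit:
move_arm(
  rows="0 0 0 -0.0005 0 0 0",
)

```text
t: 5.48
eef_pos: [0.5567, 0.1377, 0.0727]
ee_rot: [-3.14, -0.003, 2.941]
force: [-9.3, 3.8, 3.6]
width: 0.0005
gripper_force: 4.9
```

Emit:
move_arm(
  rows="0 0 0 -0.0004 0 0 0",
)

```text
t: 5.6
eef_pos: [0.5568, 0.1376, 0.0726]
ee_rot: [-3.14, -0.004, 2.941]
force: [-10.4, 3.9, 3.9]
width: 0.0006
gripper_force: 5.4
```

Emit:
move_arm(
  rows="0 0 0 0.03 0 0 0;0 0 0 0.05 0 -0.03 0;0 0 0 0.03 0 -0.06 0;0 0 0 0 0 -0.04 0.03;0 0 0 0 0 -0.02 0.06;0 0 0 0 0 0 0.06;0 0 0 0 0 0 0.06;0 0 0 0 0 0 0.06",
)

```text
t: 6.6
eef_pos: [0.4529, 0.1588, 0.218]
ee_rot: [-3.14, -0.001, 2.941]
force: [0.2, 0.8, 0.0]
width: 0.0451
gripper_force: 0.0
```

Emit:
move_arm(
  rows="0 0 0 0 0 0 0.06;0 0 0 0 0 0 0.06;0 0 0 0 0 0 0.06;0 0 0 0 0 0 0.06;0 0 0 0 0 0 0.06;0 0 0 0 0 0 0.06",
)

```text
t: 7.35
eef_pos: [0.4533, 0.1592, 0.2192]
ee_rot: [3.141, 0.0, 2.942]
force: [-0.6, 1.1, -0.9]
width: 0.0601
gripper_force: 0.0
```

Run:
```python
from h import *
where()
for n in('wrist','top'):
    g=grab(n); save(n+'2.npz',g)
    C=cloud(g[1],*g[2:]); U=(C-O)@RU
    z=U[...,2]; m=(z>.083)&(z<.097)&(abs(U[...,1])<.18)&(U[...,0]>-.3)&(U[...,0]<-.1)
    Q=U[m]; 
    if len(Q): print(n,np.percentile(Q[:,0],[1,50,99]).round(4),np.percentile(Q[:,1],[1,99]).round(4))
    h=cv2.cvtColor(g[0],cv2.COLOR_BGR2HSV); mm=cv2.inRange(h,(40,90,40),(80,255,255))
    for c in cv2.findContours(mm,0,2)[0]:
        if cv2.contourArea(c)>30:
            M=cv2.moments(c); uv=[M['m10']/M['m00'],M['m01']/M['m00']]; print('green',uv,cv2.contourArea(c),((onplane(uv,*g[2:],.07)-O)@RU).round(4))
g=load('wrist2.npz'); t=load('top2.npz')[0]
cv2.imwrite('pics/w2.png',np.vstack([g[0],cv2.resize(t[100:260,200:480],(640,366))])[:, :][:600])
```

```text
t 7.35 unit [-246.7    0.   219.2] rpy [180.    0.  168.5] F unit [-0.83  0.93 -0.88] w 0.0601 g 0.0
wrist [-0.2406 -0.2308 -0.1006] [-0.1543  0.1559]
green [330.38960436245503, 261.4063116370808] 1436.5 [[-0.1699  0.006   0.07  ]]
top [-0.2386 -0.1077 -0.1001] [-0.1584  0.1582]
green [279.4973544973545, 225.3095238095238] 126.0 [[-0.1684  0.0041  0.07  ]]
green [559.8384433962265, 129.9504716981132] 424.0 [[ 0.2843 -0.7461  0.07  ]]
```

View pics/w2.png

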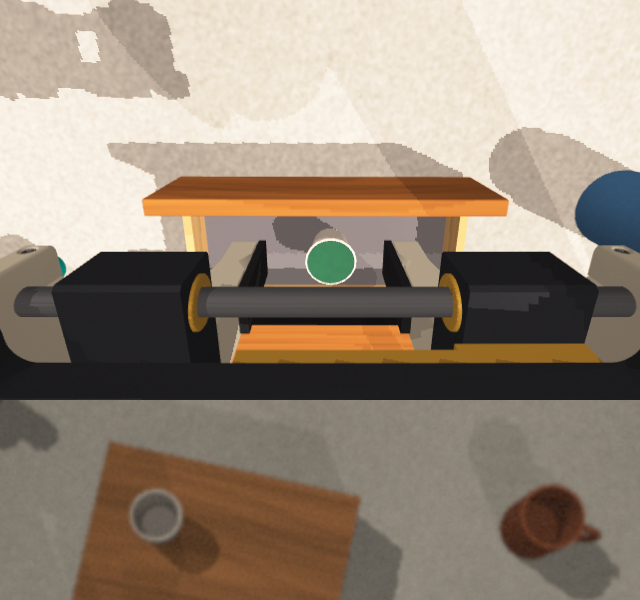

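Run:
```python
from h import *
print(np.degrees(arm.get_state()['q']).round(1))
print('pod unit',((np.array([.4935,-.2955,.022])-O)@RU).round(4),'turq',((np.array([.511,-.196,.022])-O)@RU).round(4))
```

```text
[  42.9    2.6  -24.4   -0.   -63.  -144.3]
pod unit [-0.1166 -0.4375  0.022 ] turq [-0.1193 -0.3365  0.022 ]
```

Emit:
move_arm(
  rows="0 0 0 -0.0163 -0.0547 0 0.07;0 0 0 -0.0163 -0.0547 0 0.07;0 0 0 -0.0163 -0.0547 0 0.07;0 0 0 -0.0163 -0.0547 0 0.07;0 0 0 -0.0163 -0.0547 0 0.07;0 0 0 -0.0163 -0.0547 0 0.07;0 0 0 -0.0163 -0.0547 0 0.07;0 0 0 -0.0163 -0.0547 0 0.07",
)

```text
t: 8.45
eef_pos: [0.4942, -0.2976, 0.2192]
ee_rot: [-3.142, 0.0, 2.942]
force: [1.6, 0.2, -0.0]
width: 0.0699
gripper_force: 0.0
```

Emit:
move_arm(
  rows="0 0 -9 0 0 0 0.07;0 0 -9 0 0 0 0.07;0 0 -9 0 0 0 0.07;0 0 -9 0 0 0 0.07;0 0 -9 0 0 0 0.07;0 0 0 0 0 0 0.07;0 0 0 0 0 0 0.07",
)

```text
t: 9.32
eef_pos: [0.4941, -0.2955, 0.219]
ee_rot: [3.141, -0.0, -2.56]
force: [0.4, -0.4, 1.0]
width: 0.0699
gripper_force: 0.0
```

```bash
cat >> h.py <<'E'
def look(lo=(5,150,80),hi=(18,255,255),z=.044,name=None):
    where(); g=grab('wrist'); T=pose(); m=cv2.inRange(cv2.cvtColor(g[0],cv2.COLOR_BGR2HSV),lo,hi)
    if name: cv2.imwrite('pics/'+name,g[0])
    for c in cv2.findContours(m,0,2)[0]:
        if cv2.contourArea(c)>200:
            (u,v),r=cv2.minEnclosingCircle(c); P=onplane([u,v],*g[2:],z)[0]; E=onplane([u+r,v],*g[2:],z)[0]
            print('px',round(u),round(v),round(r),'world',P.round(4),'rad mm',1e3*np.linalg.norm(P-E).round(4),'tool',((P-T[:3,3])@T[:3,:3]).round(4))
E
python3 - <<'E'
from h import *
look(name='w3.png')
E
```

```text
t 9.32 unit [-116.  -437.5  219. ] rpy [ 180.    -0.  -146.7] F unit [ 0.46 -0.33  0.95] w 0.0699 g 0.0
px 438 360 183 world [ 0.606  -0.0595  0.044 ] rad mm 219.70000000000002 tool [-0.2233  0.1355  0.1751]
px 228 346 18 world [ 0.7239 -0.2785  0.044 ] rad mm 21.1 tool [-0.2012 -0.1123  0.175 ]
px 470 302 29 world [ 0.5232 -0.0808  0.044 ] rad mm 32.099999999999994 tool [-0.1424  0.1633  0.1751]
px 179 302 29 world [ 0.701  -0.3527  0.044 ] rad mm 31.9 tool [-0.1413 -0.1616  0.175 ]
px 326 177 24 world [ 0.4913 -0.2948  0.044 ] rad mm 23.3 tool [0.0019 0.0021 0.1751]
```

View pics/w3.png

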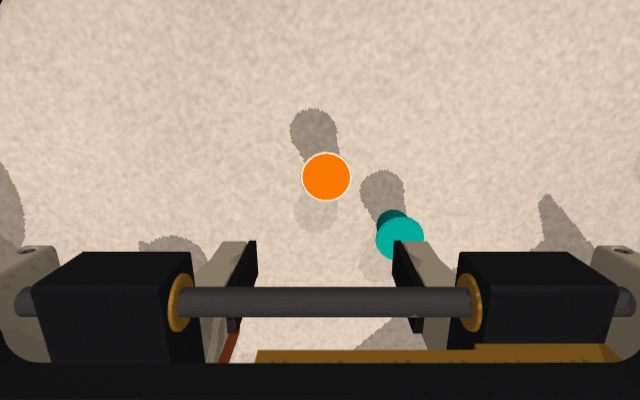

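Emit:
move_arm(
  rows="0 0 0 0.002 0.002 0.05 0.07;0 0 0 0 0 0.05 0.07;0 0 0 0 0 0.045 0.07;0 0 0 0 0 0.03 0.07;0 0 0 0 0 0.013 0.07;0 0 0 0 0 0 0.07",
  squeeze=6,
)

```text
t: 10.12
eef_pos: [0.4913, -0.295, 0.0308]
ee_rot: [3.141, -0.001, -2.557]
force: [0.5, -0.6, 1.3]
width: 0.0698
gripper_force: 0.0
```

Emit:
move_arm(
  rows="0 0 0 0 0 0 0.06;0 0 0 0 0 0 0.045;0 0 0 0 0 0 0.045;0 0 0 0 0 0 0.045;0 0 0 0 0 0 0.045",
)

```text
t: 10.75
eef_pos: [0.4921, -0.2952, 0.0321]
ee_rot: [-3.14, 0.001, -2.556]
force: [-0.6, 0.7, 6.7]
width: 0.0506
gripper_force: 6.0
```

```bash
python3 -c "
from h import *
where()"
```

```text
t 10.75 unit [-118.1 -437.5   32.1] rpy [-1.799e+02  1.000e-01 -1.464e+02] F unit [-0.77  0.52  6.75] w 0.0506 g 6.0
```

Emit:
move_arm(
  rows="0 0 0 0 0 -0.005 0.045;0 0 0 0 0 -0.02 0.045;0 0 0 0 0 0 0.045",
)

```text
t: 11.12
eef_pos: [0.4923, -0.2953, 0.0574]
ee_rot: [-3.14, 0.002, -2.556]
force: [0.3, 0.9, -0.7]
width: 0.0503
gripper_force: 6.0
```

Emit:
move_arm(
  rows="0 0 0 0 0 -0.03 0.045;0 0 0 0 0 -0.05 0.045;0 0 0 0 0 -0.05 0.045;0 0 0 0 0 0 0.045",
)

```text
t: 11.62
eef_pos: [0.4935, -0.2957, 0.19]
ee_rot: [-3.136, 0.005, -2.556]
force: [-0.6, -0.3, -1.0]
width: 0.0501
gripper_force: 6.0
```

Run:
```python
from h import *
look(name='w4.png')
s=grab('scene'); save('scene4.npz',s)
p=s[0]; cv2.imwrite('pics/s4.png',cv2.resize(p[150:390,60:380],(800,600)))
```

```text
t 11.62 unit [-116.6 -437.7  190. ] rpy [-179.7    0.3 -146.4] F unit [-0.57 -0.4  -1.05] w 0.0501 g 6.0
px 396 361 185 world [ 0.615  -0.1216  0.044 ] rad mm 200.4 tool [-0.1979  0.077   0.1438]
px 432 302 29 world [ 0.5359 -0.1365  0.044 ] rad mm 29.3 tool [-0.1237  0.1083  0.1435]
px 218 302 29 world [ 0.6569 -0.3184  0.044 ] rad mm 29.5 tool [-0.1241 -0.1102  0.144 ]
px 325 276 50 world [ 0.5707 -0.2442  0.044 ] rad mm 49.9 tool [-0.0932 -0.0006  0.1437]
```

View pics/s4.png

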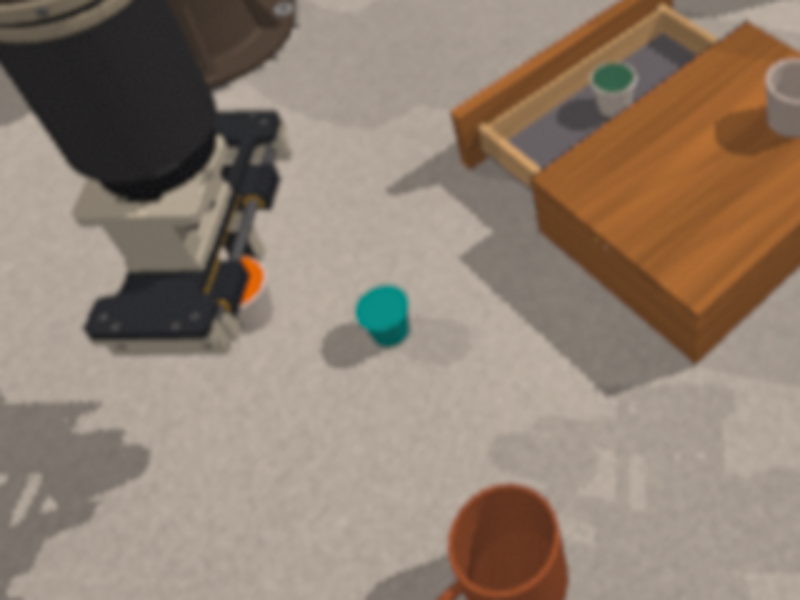

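Emit:
move_arm(
  rows="0 0 0 -0.0278 0.0362 0 0.045;0 0 0 -0.0278 0.0362 0 0.045;0 0 0 -0.0278 0.0362 0 0.045;0 0 0 -0.0278 0.0362 0 0.045;0 0 0 -0.0278 0.0362 0 0.045;0 0 0 -0.0278 0.0362 0 0.045;0 0 0 -0.0278 0.0362 0 0.045;0 0 0 -0.0278 0.0362 0 0.045",
)

```text
t: 12.72
eef_pos: [0.5156, 0.0704, 0.1842]
ee_rot: [3.141, -0.003, -2.556]
force: [0.7, 0.1, 0.5]
width: 0.0501
gripper_force: 6.0
```

Emit:
move_arm(
  rows="0 0 0 0 0 0 0.045;0 0 0 0 0 0 0.045;0 0 0 0 0 0 0.045",
)

```text
t: 13.1
eef_pos: [0.5163, 0.0683, 0.1854]
ee_rot: [3.141, -0.001, -2.557]
force: [0.2, -1.1, -0.4]
width: 0.0503
gripper_force: 6.0
```

Run:
```python
from h import *
where()
g=grab('wrist'); cv2.imwrite('pics/w5.png',g[0]); C=cloud(g[1],*g[2:]); T=pose()
hsv=cv2.cvtColor(g[0],cv2.COLOR_BGR2HSV); m=cv2.inRange(hsv,(5,150,80),(18,255,255)); q=np.zeros_like(m); cv2.circle(q,(325,270),55,255,-1)
Q=C[(m&q)>0]; Q=(Q-T[:3,3])@T[:3,:3]; Q=Q[(abs(Q[:,0])<.04)&(abs(Q[:,1])<.04)]; print('lid tool',len(Q),np.median(Q,0).round(4),Q.min(0).round(4),Q.max(0).round(4))
U=(C-O)@RU; z=U[...,2]; w=(z>.084)&(z<.096)&(U[...,0]<-.19)&(U[...,0]>-.3)
print('front',np.percentile(U[w][:,0],[2,50,98]).round(4),w.sum())
gm=cv2.inRange(hsv,(40,90,40),(80,255,255))
c=max(cv2.findContours(gm,0,2)[0],key=cv2.contourArea); (u,v),r=cv2.minEnclosingCircle(c); print('green',u,v,r,((onplane([u,v],*g[2:],.07)-O)@RU).round(4))
```

```text
t 13.1 unit [-166.8  -76.5  185.4] rpy [ 1.800e+02 -1.000e-01 -1.465e+02] F unit [ 0.44 -1.07 -0.45] w 0.0503 g 6.0
lid tool 992 [ 0.0137  0.0129 -0.0116] [-0.0049 -0.0224 -0.0755] [ 0.0269  0.024  -0.0097]
front [-0.2399 -0.2325 -0.2246] 6012
green 398.0 249.0 21.931812286376953 [[-0.1787  0.0024  0.07  ]]
```

View pics/w5.png

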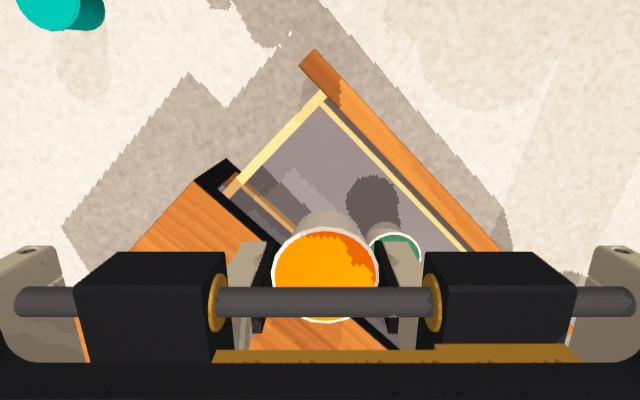

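Emit:
move_arm(
  rows="0 0 0 0 0 0.04 0.045;0 0 0 0 0 0.04 0.045;0 0 0 0 0 0.03 0.045;0 0 0 0 0 0.01 0.045;0 0 0 0 0 0.003 0.045;0 0 0 0 0 0 0.045",
)

```text
t: 13.9
eef_pos: [0.5174, 0.0693, 0.064]
ee_rot: [-3.141, 0.001, -2.556]
force: [-0.6, 0.2, -0.4]
width: 0.0502
gripper_force: 6.0
```

Emit:
move_arm(
  rows="0 0 0 0 0 0.001 0.045;0 0 0 0 0 0.001 0.045;0 0 0 0 0 0 0.045",
)

```text
t: 14.28
eef_pos: [0.5168, 0.0693, 0.0613]
ee_rot: [-3.142, 0.0, -2.556]
force: [-0.0, -1.1, -1.4]
width: 0.0502
gripper_force: 6.0
```

```bash
python3 -c "
from h import *
where()"
```

```text
t 14.28 unit [-166.5  -75.4   61.3] rpy [-180.     0.  -146.5] F unit [ 0.17 -1.04 -1.43] w 0.0502 g 6.0
```

Emit:
move_arm(
  rows="0 0 0 0 0 0.001 0.045;0 0 0 0 0 0.001 0.045;0 0 0 0 0 0 0.045",
)

```text
t: 14.65
eef_pos: [0.5167, 0.0692, 0.059]
ee_rot: [3.142, -0.0, -2.556]
force: [0.7, -0.1, -0.2]
width: 0.0503
gripper_force: 6.0
```

Emit:
move_arm(
  rows="0 0 0 0 0 0.0007 0.045;0 0 0 0 0 0 0.045",
)

```text
t: 14.9
eef_pos: [0.5167, 0.0692, 0.0583]
ee_rot: [3.142, -0.0, -2.556]
force: [0.3, -0.4, -0.4]
width: 0.0502
gripper_force: 6.0
```

Emit:
move_arm(
  rows="0 0 0 0 0 0.0007 0.045;0 0 0 0 0 0 0.045",
)

```text
t: 15.15
eef_pos: [0.5169, 0.0693, 0.0581]
ee_rot: [-3.141, 0.0, -2.556]
force: [-1.3, -0.2, 4.6]
width: 0.05
gripper_force: 6.0
```

Emit:
move_arm(
  rows="0 0 0 0 0 0.0007 0.045;0 0 0 0 0 0 0.045",
)

```text
t: 15.4
eef_pos: [0.5169, 0.0693, 0.0577]
ee_rot: [-3.141, 0.001, -2.556]
force: [-3.0, 0.1, 8.8]
width: 0.0502
gripper_force: 6.0
```

Touched down. Ease off 1 mm, release to 58 mm, then straight up.

Emit:
move_arm(
  rows="0 0 0 0 0 -0.001 0.045;0 0 0 0 0 0 0.05;0 0 0 0 0 0 0.053;0 0 0 0 0 0 0.058;0 0 0 0 0 0 0.058;0 0 0 0 0 0 0.058",
)

```text
t: 16.15
eef_pos: [0.5167, 0.0693, 0.058]
ee_rot: [3.142, -0.0, -2.556]
force: [1.0, 0.2, -0.6]
width: 0.0579
gripper_force: 0.0
```

Emit:
move_arm(
  rows="0 0 0 0 0 -0.01 0.058;0 0 0 0 0 -0.02 0.058;0 0 0 0 0 -0.04 0.058;0 0 0 0 0 -0.05 0.03;0 0 0 0 0 -0.03 0;0 0 0 0 0 0 0;0 0 0 0 0 0 0",
)

```text
t: 17.02
eef_pos: [0.5163, 0.0692, 0.208]
ee_rot: [3.141, 0.0, -2.556]
force: [-1.1, 0.1, -1.8]
width: 0.0237
gripper_force: 0.0
```

Run:
```python
from h import *
where()
s=grab('scene'); save('scene6.npz',s); t=grab('top')
a=cv2.resize(s[0][140:300,150:350],(800,600)); cv2.imwrite('pics/s6.png',a)
g=grab('wrist'); C=cloud(g[1],*g[2:]); U=(C-O)@RU; hsv=cv2.cvtColor(g[0],cv2.COLOR_BGR2HSV)
cv2.imwrite('pics/w6.png',g[0])
for n,m in(('or',cv2.inRange(hsv,(5,150,80),(20,255,255))),('gr',cv2.inRange(hsv,(40,90,40),(80,255,255)))):
    w=(m>0)&(U[...,0]<-.11)&(U[...,0]>-.21)&(abs(U[...,1])<.13)&(U[...,2]>.055)&(U[...,2]<.08)
    if w.any(): print(n,w.sum(),U[w].min(0).round(4),U[w].max(0).round(4))
w=(U[...,2]>.084)&(U[...,2]<.096)&(U[...,0]<-.19)&(U[...,0]>-.3)
print('front',np.percentile(U[w][:,0],[2,50,98]).round(4))
```

```text
t 17.02 unit [-167.   -75.6  208. ] rpy [ 180.     0.  -146.5] F unit [-1.09 -0.09 -1.78] w 0.0237 g 0.0
or 2071 [-0.1903 -0.0977  0.0676] [-0.1442 -0.0518  0.0726]
gr 940 [-0.1913 -0.0174  0.0682] [-0.1593  0.0244  0.0726]
front [-0.2399 -0.2323 -0.2246]
```

View pics/w6.png

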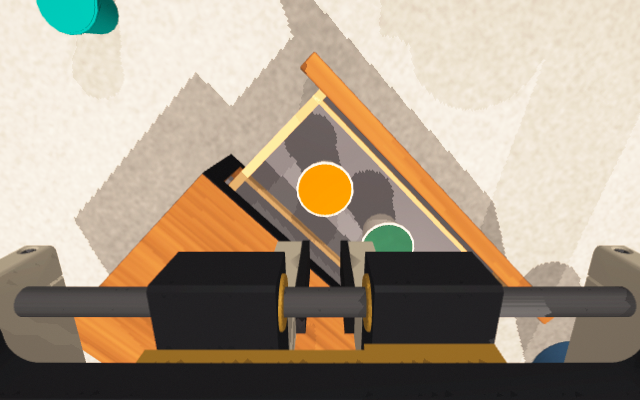

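Emit:
move_arm(
  rows="0 0 9 0 0 0 0;0 0 9 0 0 0 0;0 0 9 0 0 0 0;0 0 9 0 0 0 0;0 0 9 0 0 0 0;0 0 0 0.036 0.025 0 0;0 0 0 0.036 0.025 0 0;0 0 0 0.036 0.025 0 0",
)

```text
t: 18.18
eef_pos: [0.4246, 0.1646, 0.2072]
ee_rot: [-3.14, -0.001, 2.941]
force: [0.2, 1.4, 0.3]
width: 0.0002
gripper_force: 0.0
```

Emit:
move_arm(
  rows="0 0 0 0 0 0.03 0;0 0 0 0 0 0.045 0;0 0 0 0 0 0.04 0;0 0 0 0 0 0.02 0;0 0 0 0 0 0 0;0 0 0 0 0 0 0",
)

```text
t: 18.92
eef_pos: [0.4261, 0.1644, 0.0735]
ee_rot: [-3.142, 0.0, 2.942]
force: [0.1, 0.1, 0.2]
width: 0.0003
gripper_force: 0.0
```

```bash
python3 -c "
from h import *
where()"
```

```text
t 18.93 unit [-274.3   -0.3   73.5] rpy [-180.     0.   168.6] F unit [0.12 0.08 0.15] w 0.0003 g 0.0
```

Emit:
move_arm(
  rows="0 0 0 -0.009 0 0 0;0 0 0 -0.008 0 0 0;0 0 0 -0.003 0 0 0;0 0 0 -0.003 0 0 0;0 0 0 -0.003 0 0 0;0 0 0 -0.003 0 0 0;0 0 0 -0.003 0 0 0;0 0 0 -0.004 0 0 0",
)

```text
t: 19.92
eef_pos: [0.4602, 0.1568, 0.0728]
ee_rot: [-3.141, -0.001, 2.941]
force: [-5.2, 1.3, 2.9]
width: 0.0005
gripper_force: 2.8
```

Emit:
move_arm(
  rows="0 0 0 -0.005 0 0 0;0 0 0 -0.005 0 0 0;0 0 0 -0.005 0 0 0;0 0 0 -0.005 0 0 0",
)

```text
t: 20.42
eef_pos: [0.4797, 0.1528, 0.0727]
ee_rot: [-3.141, -0.002, 2.941]
force: [-6.3, 2.0, 3.3]
width: 0.0004
gripper_force: 3.2
```

```bash
python3 -c "
from h import *
where()"
```

```text
t 20.43 unit [-219.5   -1.    72.7] rpy [-1.799e+02 -1.000e-01  1.685e+02] F unit [-6.58  0.69  3.27] w 0.0004 g 3.2
```

Emit:
move_arm(
  rows="0 0 0 -0.005 0 0 0;0 0 0 -0.005 0 0 0;0 0 0 -0.005 0 0 0;0 0 0 -0.005 0 0 0;0 0 0 -0.005 0 0 0;0 0 0 -0.005 0 0 0;0 0 0 -0.005 0 0 0;0 0 0 -0.005 0 0 0",
)

```text
t: 21.42
eef_pos: [0.5185, 0.1448, 0.0726]
ee_rot: [-3.14, -0.002, 2.941]
force: [-6.5, 1.4, 3.5]
width: 0.0009
gripper_force: 3.7
```

Emit:
move_arm(
  rows="0 0 0 -0.005 0 0 0;0 0 0 -0.005 0 0 0;0 0 0 -0.005 0 0 0;0 0 0 -0.005 0 0 0;0 0 0 -0.003 0 0 0;0 0 0 -0.003 0 0 0;0 0 0 -0.002 0 0 0",
)

```text
t: 22.3
eef_pos: [0.5456, 0.1392, 0.0725]
ee_rot: [-3.14, -0.003, 2.941]
force: [-7.0, 3.0, 4.0]
width: 0.0003
gripper_force: 3.9
```

```bash
python3 -c "
from h import *
where()"
```

```text
t 22.3 unit [-152.2   -1.2   72.5] rpy [-179.9   -0.2  168.5] F unit [-7.46  1.59  3.99] w 0.0003 g 3.9
```

Emit:
move_arm(
  rows="0 0 0 -0.002 0 0 0;0 0 0 -0.002 0 0 0;0 0 0 -0.0015 0 0 0;0 0 0 -0.001 0 0 0;0 0 0 -0.001 0 0 0",
)

```text
t: 22.92
eef_pos: [0.5528, 0.1377, 0.0724]
ee_rot: [-3.14, -0.003, 2.941]
force: [-7.9, 2.8, 3.2]
width: 0.0003
gripper_force: 4.1
```

Emit:
move_arm(
  rows="0 0 0 -0.001 0 0 0;0 0 0 -0.0007 0 0 0",
)

```text
t: 23.18
eef_pos: [0.5547, 0.1373, 0.0725]
ee_rot: [-3.14, -0.003, 2.941]
force: [-5.1, 1.3, 2.4]
width: 0.0006
gripper_force: 3.0
```

Emit:
move_arm(
  rows="0 0 0 -0.0005 0 0 0;0 0 0 -0.0005 0 0 0",
)

```text
t: 23.42
eef_pos: [0.5558, 0.1371, 0.0725]
ee_rot: [-3.14, -0.003, 2.941]
force: [-6.9, 1.2, 3.1]
width: 0.0008
gripper_force: 3.4
```

Emit:
move_arm(
  rows="0 0 0 -0.0005 0 0 0;0 0 0 -0.0005 0 0 0",
)

```text
t: 23.68
eef_pos: [0.5566, 0.137, 0.0725]
ee_rot: [-3.14, -0.003, 2.941]
force: [-8.8, 2.4, 4.5]
width: 0.0002
gripper_force: 4.6
```

Emit:
move_arm(
  rows="0 0 0 -0.0004 0 0 0",
)

```text
t: 23.8
eef_pos: [0.5566, 0.1369, 0.0724]
ee_rot: [-3.14, -0.003, 2.941]
force: [-9.4, 3.1, 4.3]
width: 0.0007
gripper_force: 5.2
```

Emit:
move_arm(
  rows="0 0 0 -0.0003 0 0 0",
)

```text
t: 23.92
eef_pos: [0.5567, 0.1369, 0.0724]
ee_rot: [-3.14, -0.004, 2.941]
force: [-10.0, 4.4, 4.8]
width: 0.0005
gripper_force: 5.6
```

Emit:
move_arm(
  rows="0 0 0 -0.0002 0 0 0;0 0 0 0 0 0 0",
)

```text
t: 24.18
eef_pos: [0.5567, 0.1368, 0.0724]
ee_rot: [-3.14, -0.004, 2.941]
force: [-10.7, 3.7, 4.7]
width: 0.0003
gripper_force: 5.6
```

Emit:
move_arm(
  rows="0 0 0 0.005 0 0 0;0 0 0 0.01 0 0 0;0 0 0 0 0 0 0;0 0 0 0 0 0 0",
)

```text
t: 24.68
eef_pos: [0.545, 0.1404, 0.0734]
ee_rot: [3.141, 0.001, 2.942]
force: [-0.8, 0.4, 0.4]
width: 0.0003
gripper_force: 0.0
```

No force after 10 mm of retreat, so the latch holds. Back off, rise and check.

Emit:
move_arm(
  rows="0 0 0 0.04 0 0 0;0 0 0 0.05 0 -0.03 0;0 0 0 0.03 0 -0.06 0;0 0 0 0 0 -0.05 0;0 0 0 0 -0.06 -0.02 0;0 0 0 0 -0.06 0 0;0 0 0 0 -0.06 0 0;0 0 0 0 -0.06 0 0",
)

```text
t: 25.68
eef_pos: [0.381, -0.0725, 0.2294]
ee_rot: [3.141, 0.002, 2.943]
force: [1.3, 0.6, 0.4]
width: 0.0009
gripper_force: 0.0
```

Emit:
move_arm(
  rows="0 0 0 0 -0.05 0 0;0 0 0 0 0 0 0;0 0 0 0 0 0 0;0 0 0 0 0 0 0;0 0 0 0 0 0 0;0 0 0 0 0 0 0;0 0 0 0 0 0 0;0 0 0 0 0 0 0",
)

```text
t: 26.68
eef_pos: [0.3714, -0.1198, 0.2287]
ee_rot: [3.142, 0.0, 2.942]
force: [0.3, 0.2, -0.7]
width: 0.0004
gripper_force: 0.0
```

Run:
```python
from h import *
where()
a=load('top.npz'); g=grab('top'); cv2.imwrite('pics/top7.png',g[0])
for n,G in(('before',a),('now',g)):
    U=(cloud(G[1],*G[2:])-O)@RU; w=(U[...,2]>.084)&(U[...,2]<.096)&(U[...,0]<-.115)&(U[...,0]>-.3)&(abs(U[...,1])<.15)
    print(n,'front',np.percentile(U[w][:,0],[2,50,98]).round(4),w.sum())
```

```text
t 26.68 unit [-271.2 -289.7  228.7] rpy [180.    0.  168.6] F unit [ 0.21  0.22 -0.7 ] w 0.0004 g 0.0
before front [-0.1343 -0.1266 -0.1188] 622
now front [-0.1342 -0.1265 -0.1188] 616
```

View pics/top7.png

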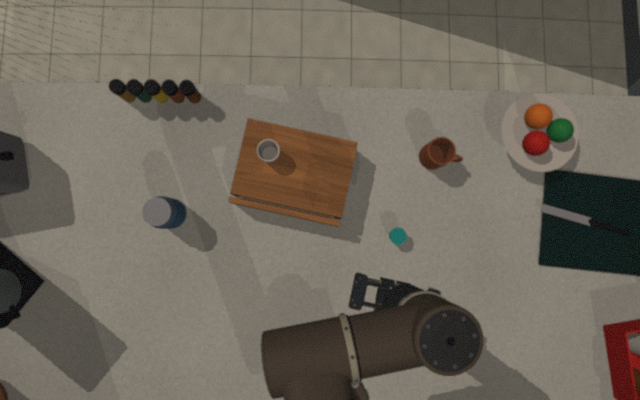

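The top view shows the drawer shut at (285,213), where it started. The cup (268,150), mug (437,153) and canister (165,212) have not moved, and the orange pod is gone from the counter.

```bash
python3 -c "
from station import arm
print(arm.job_done())"
```

```text
the job is handed in; nothing more can be done
None
```

The orange pod is standing in the drawer beside the green one, and the drawer is latched shut by itself. My measured push on the drawer front stayed at about 11–12 N. The cup, mug and canister are where they started, and I handed the job in at about 27 s. I saw both pods upright before closing, but not after the drawer shut.

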